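# Lay the third layer of a timber crib

### The job

The timber crib on its plywood board has two crosswise layers of slats screwed together. Lay the two loose full-length slats flat on top as its third layer, crosswise to the top pair, each squarely above one slat of the bottom layer. Leave the short offcut where it lies.

Things in the scene. Friction and masses are not known exactly. Their poses are not given: they have to be found in the camera images.
- slat_a: loose plain wooden slat lying flat on the table, 160 mm long x 30 mm wide x 22 mm thick, about 40 to 80 g; one of two identical ones. Origin: centre of its underside; x along its length, y across its width, z up. Its long axis starts within about 20 degrees of the world x axis.
- slat_b: loose plain wooden slat lying flat on the table, 160 mm long x 30 mm wide x 22 mm thick, about 40 to 80 g; one of two identical ones. Origin: centre of its underside; x along its length, y across its width, z up. Its long axis starts within about 20 degrees of the world x axis.
- crib: fixed started crib: plywood board 180 x 180 x 12 mm; on it two bottom slats along crib x, centre lines at y = -50 and 50 mm; on those two upper slats along crib y, at x = -50 and 50 mm (70 mm gap between), tops 56 mm above the table. All slats 160 x 30 x 22 mm. Origin: centre of the board's underside, z up. Third layer: along crib x at y = -50 and 50 mm, either slat in either place.
- offcut: bystander: short offcut of the same timber, 95 mm long x 30 mm wide x 22 mm thick, lying flat near the slats. Origin: centre of its underside; x along its length, z up.
There are look-alikes about, which are no part of the job. Leave any black or green look-alike of the slat_a alone. What is shaped like the slat_b but green or purple is not meant.

How it is judged:
At the end, for the whole second after the job is handed in: Both full-length slats rest flat on the crib's upper layer (undersides 56 mm above the table, within 6 mm; tilt under 7 degrees), one above each bottom slat: within 15 mm sideways and 20 mm lengthways of squarely above it, parallel to it within 11 degrees, and at rest ((((x of slat_a in the frame of crib between -0.02 and 0.02 m and y of slat_a in the frame of crib between 0.035 and 0.065 m and z of slat_a in the frame of crib between 0.05 and 0.062 m and angle between the x axis of slat_a and the x axis of crib, either way round below 0.2 rad and angle between slat_a's own z axis and vertical below 0.12 rad) and (x of slat_b in the frame of crib between -0.02 and 0.02 m and y of slat_b in the frame of crib between -0.065 and -0.035 m and z of slat_b in the frame of crib between 0.05 and 0.062 m and angle between the x axis of slat_b and the x axis of crib, either way round below 0.2 rad and angle between slat_b's own z axis and vertical below 0.12 rad)) or ((x of slat_a in the frame of crib between -0.02 and 0.02 m and y of slat_a in the frame of crib between -0.065 and -0.035 m and z of slat_a in the frame of crib between 0.05 and 0.062 m and angle between the x axis of slat_a and the x axis of crib, either way round below 0.2 rad and angle between slat_a's own z axis and vertical below 0.12 rad) and (x of slat_b in the frame of crib between -0.02 and 0.02 m and y of slat_b in the frame of crib between 0.035 and 0.065 m and z of slat_b in the frame of crib between 0.05 and 0.062 m and angle between the x axis of slat_b and the x axis of crib, either way round below 0.2 rad and angle between slat_b's own z axis and vertical below 0.12 rad))) and linear speed of each of slat_a, slat_b below 0.02 m/s); the robot touches nothing.
It fails at once if the short offcut is moved by more than 30 mm (distance of offcut from where it was at the start of the episode above 0.03 m).
It also fails if it takes over 56 s, if anything falls off the work surface, if the arm or the gripper's body presses on something with over 40 N, if the wrist force passes 120 N, or if a joint passes its speed limit or range.

### The arm

A 6-joint arm with a two-finger parallel gripper is mounted at the origin on the work surface. World frame = base frame: x ahead of the robot, y to its left, z up, the work surface at z = 0. Lengths are in m, angles in rad, forces in N, time in s.
With the tool pointing down it reaches from about 0.3 to 0.75 m from the base axis. Payload 8.5 kg.
Tool frame: the origin (TCP) lies at the very end of the fingers, on their centre line; the grasp point (between the pads) lies 19 mm behind it; z points along the fingers, x is the direction in which the jaws open and shut, and the axes are right-handed (so a half turn about z gives the same grasp; the last joint's range is limited). The gripper opens to 85 mm and grips with 20 to 120 N. Pads are 22 mm wide; open, the fingers measure 114 mm over their backs; the gripper's body (76 mm by 85 mm) begins 54 mm behind the grasp point. The pads swing forward as they close: fully open they stand 13 mm farther back than shut.
Start: joints at [0.93, 0.381, 1.297, -0, 1.464, -0.215], TCP at [0.227, 0.501, 0.231] pointing down, gripper open.
Joint ranges: [-3.11, 3.11], [-0.89, 2.33], [0.22, 2.48], [-1.42, 4.56], [0.17, 2.85], [-2.88, 2.88]. Speed limits (rad/s): [2.39, 2.39, 3.14, 3.14, 3.14, 3.14].

### API

Orientations are given as a unit quaternion [x, y, z, w].
In Python, from cell import manip gives the robot as it stands. The module is installed in compiled form; this text tells all that it offers.
- The arm moves only by the tool step_arm, never from a script. Its arguments are lists of equal length, an entry for each row: "offset": the shift along the world's x, y, z in mm, a list of three; "yaw": the turn about the world's z in rad. A call has 1 to 12 rows; each row shifts and turns the commanded pose from where the row before left it; what a row does not reach is not made up. A row lasts 1/8 s, in which the tool goes at most 62.5 mm and 10.7 degrees, less where a joint would pass 70% of its speed; a pose out of reach is approached as far as the arm can. A call with a gripper value outside its range is refused whole. "grip" is the opening in per cent of the stroke, from 0 (shut) to 100 (fully open), set as the call begins (left out, the last holds). The fingers move at their own pace and stop on an object; "squeeze" is the grip in N (left out, the last holds). Time passes only in rows, so rows that do not move let the fingers close. It gives the time, the measured TCP pose, the force and the opening at its end, in the units of the state.
- manip.get_state(): the state, without advancing time (a new reading comes with each control period).
- manip.snapshot(name): name is "side" or "top" or "wrist"; returns the picture (400x640x3 uint8, red, green, blue); there is no depth.
- manip.get_calibration(name): a dict with "camera_matrix" (3x3 intrinsics, pixels), "k1" (the pictures are not rectified: a ray, as slopes to the right and down, at radius r is drawn at 1 + k1 r^2 times it, then the intrinsics apply), "eye" and "orientation" of the camera in the world. Camera axes: x right, y up, looking along -z (the intrinsics and any distortion apply to the point x, -y, -z); pixel columns grow to the right and rows downward; lengths in m; the calibration is good to about 2 mm. A picture is of the moment at which its call begins: read the wrist's pose just before it. get_calibration takes no time and is no camera call; for the wrist camera it gives the pose at the moment of the call.
- manip.hand_in(): hands the job in, once; it reports no verdict.
Trained networks look in the newest picture that a camera, given by its name, has taken for a name from the list of things; names that differ only in an ending like _2 or _b are one class to them, and where a whole thing is asked for, a point or a joint stands for the part that bears it (a point fixed in the world has none). Each returns a list of dicts, best first, with "conf" (0 to 1); they miss things now and then, are a little off and sometimes report something else, mostly with a low value. They report only what shows in the picture. A call takes as long as a camera call. They do not tell look-alikes from the thing itself.
- manip.cut_out(camera, target): "mask" (400x640 bool, what is visible of it) and "rect" ([left, top, width, height] in pixels, round what is visible of it).
The state is a dict: "t": time; "joint_positions": joint angles; "qvel": joint speeds; "tau": joint torques, N m; "eef_pos": TCP position; "ee_rot": TCP orientation; "ft_force": force on the tool from outside, world axes, zero at the start; "wrist_torque": the same for the moment, N m; "opening": finger opening in m.
Only numpy, scipy, OpenCV 4.12 (cv2) and the standard library are available. Lean on these libraries where they do the work, as an engineer would, in place of code of your own. Each camera call takes 0.05 s, during which the arm holds its last target.

## Working session

There is one attempt and no reset: what is moved stays moved. The work goes in short steps, Python scripts to look and compute and a tool call to move; the robot and the scene stay as the last step left them, time stands still between calls to the robot, and variables do not carry over. Pictures are saved under pics/ and viewed, and the job is handed in when it is done.

Besides the shell and the picture viewer there is one more tool, called after "Emit:" as a command line: name --pt "numbers of a row" for each row, then --argument value for the rest. step_arm: Moves the arm, as the interface text tells. Its arguments: {"type":"object","properties":{"offset":{"type":"array","items":{"type":"array","items":{"type":"number"}}},"yaw":{"type":"array","items":{"type":"number"}},"grip":{"type":"number"},"squeeze":{"type":"number"}},"required":["offset","yaw"]}

```bash
mkdir -p pics
python3 - <<'E'
from cell import manip
import cv2,numpy as np
s=manip.get_state();print({k:np.round(v,3) for k,v in s.items()})
for c in ["top","side"]:
    im=manip.snapshot(c);cv2.imwrite(f"pics/{c}0.png",im[:,:,::-1])
    print(manip.get_calibration(c))
    for t in ["slat_a","crib","offcut"]:
        for d in manip.cut_out(c,t):
            m=d["mask"];ys,xs=np.nonzero(m)
            print(c,t,round(d["conf"],2),d["rect"],m.sum(),xs.mean().round(),ys.mean().round(),im[m].mean(0).round())
print(manip.get_state()["t"])
E
```

```text
{'t': np.float64(0.0), 'joint_positions': array([ 0.93 ,  0.381,  1.298, -0.   ,  1.464, -0.215]), 'qvel': array([ 0.001, -0.   , -0.001, -0.001,  0.   , -0.001]), 'tau': array([ 0.0000e+00, -4.4846e+01, -2.3128e+01, -0.0000e+00,  5.0000e-03,
       -0.0000e+00]), 'eef_pos': array([0.227, 0.501, 0.231]), 'ee_rot': array([ 0.841,  0.542, -0.001,  0.   ]), 'ft_force': array([-0.194,  0.307, -0.389]), 'wrist_torque': array([ 0.019, -0.002,  0.039]), 'opening': np.float64(0.086)}
{'camera_matrix': array([[416.28154716,   0.        , 321.66042892],
       [  0.        , 416.28154716, 197.09504313],
       [  0.        ,   0.        ,   1.        ]]), 'k1': 0.015953690997652665, 'eye': array([0.39227201, 0.11722811, 1.21727823]), 'orientation': array([ 0.03478201, -0.03044378, -0.69833032,  0.71428157])}
top slat_a 0.91 [394.2, 98.1, 47.7, 32.3] 707 417.0 114.0 [ 58. 105.  68.]
top slat_a 0.8 [246.0, 240.7, 51.2, 37.1] 575 273.0 257.0 [45. 44. 46.]
top slat_a 0.74 [294.3, 169.7, 18.4, 51.5] 545 304.0 194.0 [142. 119.  89.]
top slat_a 0.7 [251.3, 162.9, 16.1, 55.0] 575 259.0 189.0 [139. 116
[... 545 characters left out ...]
1,  0.85530381]), 'orientation': array([ 0.36459622, -0.03976893, -0.07858135,  0.92699137])}
side slat_a 0.91 [240.1, 160.0, 37.3, 43.1] 558 260.0 182.0 [24. 23. 24.]
side slat_a 0.8 [207.1, 134.0, 47.3, 16.3] 495 232.0 142.0 [46. 24. 60.]
side slat_a 0.76 [295.6, 157.5, 52.3, 13.9] 572 322.0 163.0 [105.  86.  57.]
side slat_a 0.75 [298.6, 187.9, 51.7, 13.7] 659 325.0 194.0 [106.  86.  57.]
side slat_a 0.65 [434.9, 248.1, 24.3, 63.0] 861 445.0 280.0 [28. 97. 46.]
side slat_a 0.6 [298.7, 114.1, 37.7, 34.5] 453 318.0 130.0 [30. 85. 43.]
side crib 0.55 [301.0, 264.6, 104.3, 100.9] 5756 352.0 314.0 [124. 105.  67.]
side offcut 0.67 [318.0, 219.8, 36.2, 14.3] 472 333.0 227.0 [112.  92.  61.]
0.4
```

```bash
cat > h.py <<'E'
import numpy as np,cv2
from scipy.spatial.transform import Rotation as R
def dis(cal):return np.array([cal["k1"],0,0,0,0.])
def world(cal,px,z):
    px=np.asarray(px,float).reshape(-1,1,2)
    u=cv2.undistortPoints(px,cal["camera_matrix"],dis(cal),)[:,0]
    d=np.c_[u[:,0],-u[:,1],-np.ones(len(u))]
    d=R.from_quat(cal["orientation"]).apply(d)
    e=np.asarray(cal["eye"]);t=(z-e[2])/d[:,2]
    return e+d*t[:,None]
def proj(cal,P):
    c=R.from_quat(cal["orientation"]).inv().apply(np.asarray(P,float)-cal["eye"])
    c=c*[1,-1,-1]
    return cv2.projectPoints(c.reshape(-1,1,3),np.zeros(3),np.zeros(3),cal["camera_matrix"],dis(cal))[0][:,0]
def box(x,y,yaw,z,L,W,H):
    c,s=np.cos(yaw),np.sin(yaw)
    P=np.array([[a*L/2,b*W/2,h] for h in(0,H) for a,b in((1,1),(1,-1),(-1,-1),(-1,1))])
    return np.c_[x+c*P[:,0]-s*P[:,1],y+s*P[:,0]+c*P[:,1],z+P[:,2]]
E
python3 - <<'E'
import cv2
for c in["top","side"]:
    im=cv2.imread(f"pics/{c}0.png"); im=im[60:340,150:500] if c=="top" else im[100:380,180:530]
    cv2.imwrite(f"pics/{c}0z.png",cv2.resize(im,None,fx=2.1,fy=2.1,interpolation=2))
E
```

```text
(no output)
```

View pics/top0z.png

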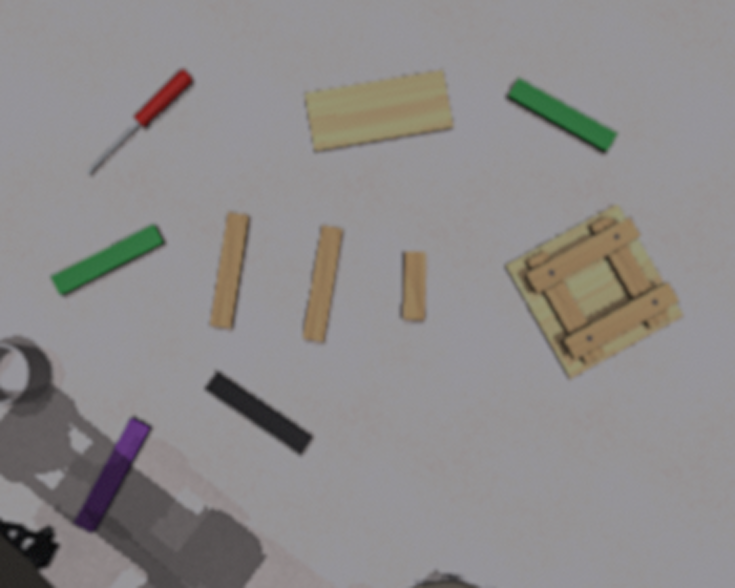

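View pics/side0z.png

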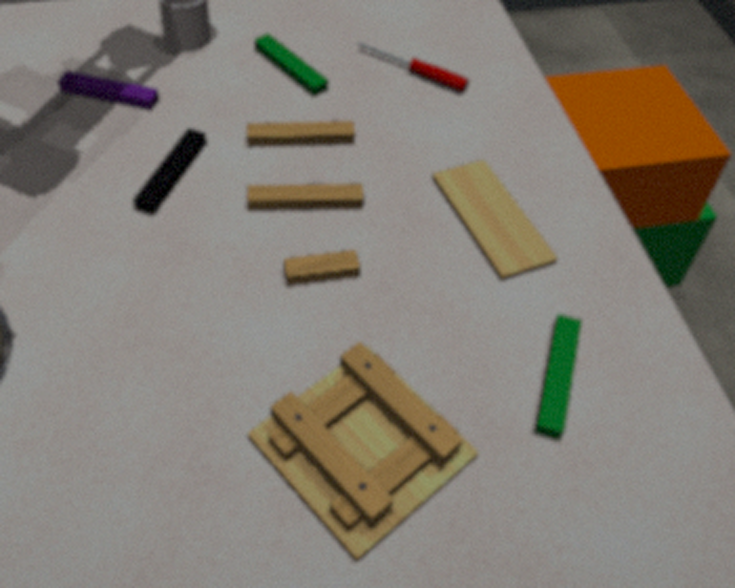

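The top view shows the two wooden slats at about (259,189) and (304,194), the offcut at (347,196) and the crib at (432,198). Next I'll fit the box models to the masks in both views.

```bash
cat > fit.py <<'E'
from h import *
from scipy.optimize import minimize
def sil(cal,boxes,sc=4):
    m=np.zeros((400*sc,640*sc),np.uint8)
    for b in boxes:
        p=proj(cal,b); 
        h=cv2.convexHull(((p+.5)*sc-.5).astype(np.float32).reshape(-1,1,2)).round().astype(np.int32)
        cv2.fillConvexPoly(m,h,1)
    return cv2.resize(m.astype(np.float32),(640,400),interpolation=cv2.INTER_AREA)
def slat(p,L=.16):return [box(p[0],p[1],p[2],p[3] if len(p)>3 else 0,L,.03,.022)]
def crib(p):
    x,y,a=p[:3];c,s=np.cos(a),np.sin(a);o=[box(x,y,a,0,.18,.18,.012)]
    for k in(-.05,.05):
        o.append(box(x-s*k,y+c*k,a,.012,.16,.03,.022))
        o.append(box(x+c*k,y+s*k,a+np.pi/2,.034,.16,.03,.022))
    return o
def fit(model,p0,obs,step=(.01,.01,.1)):
    def cost(p):
        t=0
        for cal,m in obs:
            q=sil(cal,model(p)); t+=1-np.minimum(q,m).sum()/np.maximum(q,m).sum()
        return t/len(obs)
    for k in range(2):
        sx=np.vstack([p0]+[np.array(p0)+np.eye(len(p0))[i]*step[i] for i in range(len(p0))])
        r=minimize(cost,p0,method="Nelder-Mead",options=dict(initial_simplex=sx,xatol=1e-4,fatol=1e-4,maxiter=150));p0=r.x
    return r.x,r.fun
E
python3 - <<'E'
from cell import manip
from fit import *
C={c:manip.get_calibration(c) for c in("top","side")}
I={c:manip.snapshot(c) for c in C}
D={(c,t):manip.cut_out(c,t) for c in C for t in("slat_a","crib","offcut")}
def brown(c,d):
    v=I[c][d["mask"]].mean(0);return v[0]>v[1]*1.1 and v[1]>v[2]*1.1 
S={c:[d for d in D[c,"slat_a"] if brown(c,d) and d["conf"]>.4] for c in C}
def cen(c,d,z):
    ys,xs=np.nonzero(d["mask"]);return world(C[c],[[xs.mean(),ys.mean()]],z)[0]
for c in C:
    for d in S[c]:print(c,round(d["conf"],2),cen(c,d,.02).round(3))
vis={c:I[c][:,:,::-1].copy() for c in C}
def draw(boxes):
    for c in C:
        for b in boxes:
            q=proj(C[c],b[4:]).round().astype(int);cv2.polylines(vis[c],[q.reshape(-1,1,2)],True,(0,0,255),1)
def match(t,d,z):
    p=cen("top",d,z);k=min(S["side"] if t=="s" else D["side",t],key=lambda e:np.linalg.norm(cen("side",e,z)-p));return p,k
out={}
for n,(t,ds,mod,z,a0) in {"slats":("s",S["top"],slat,.02,-.1),"offcut":("offcut",D["top","offcut"][:1],lambda p:slat(p,.095),.02,0.),"crib":("crib",D["top","crib"][:1],crib,.03,.45)}.items():
    for d in ds:
        p,k=match(t,d,z)
        for ob in ([("top",d),("side",k)],[("top",d)],[("side",k)]):
            r,f=fit(mod,[p[0],p[1],a0],[(C[c],e["mask"].astype(np.float32)) for c,e in ob])
            print(n,[c for c,_ in ob],r.round(4),round(f,3))
            if len(ob)==2:draw(mod(r))
for c in C:
    im=vis[c]; im=im[140:280,230:490] if c=="top" else im[140:380,250:450]
    f=3 if c=="top" else 2.5
    cv2.imwrite(f"pics/{c}1.png",cv2.resize(im,None,fx=f,fy=f,interpolation=2))
E
```

```text
top 0.87 [0.507 0.179 0.02 ]
top 0.72 [0.525 0.308 0.02 ]
side 0.87 [0.507 0.172 0.02 ]
side 0.61 [0.523 0.301 0.02 ]
slats ['top', 'side'] [ 0.5091  0.1796 -0.1406] 0.076
slats ['top'] [ 0.5079  0.1795 -0.1373] 0.077
slats ['side'] [ 0.5103  0.1807 -0.1357] 0.067
slats ['top', 'side'] [ 0.5255  0.3098 -0.1088] 0.101
slats ['top'] [ 0.526   0.3089 -0.1213] 0.101
slats ['side'] [ 0.5257  0.3103 -0.0829] 0.079
offcut ['top', 'side'] [0.5106 0.053  0.0102] 0.082
offcut ['top'] [0.5086 0.0523 0.0149] 0.059
offcut ['side'] [ 0.5107  0.0544 -0.0026] 0.055
crib ['top', 'side'] [ 0.5088 -0.1952  0.5322] 0.026
crib ['top'] [ 0.5077 -0.195   0.524 ] 0.019
crib ['side'] [ 0.5101 -0.1953  0.5345] 0.021
```

View pics/top1.png

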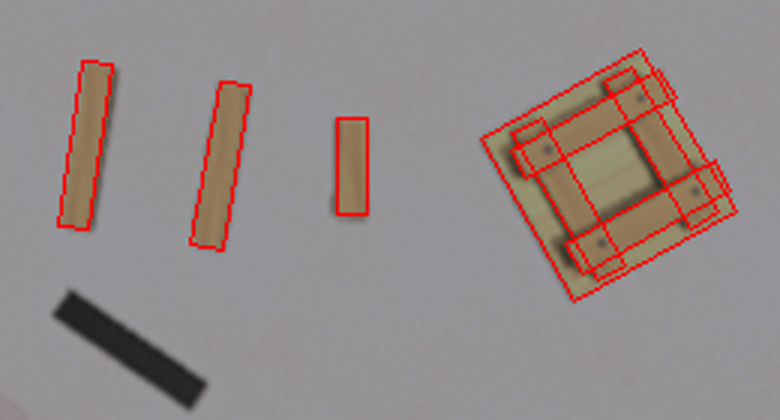

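View pics/side1.png

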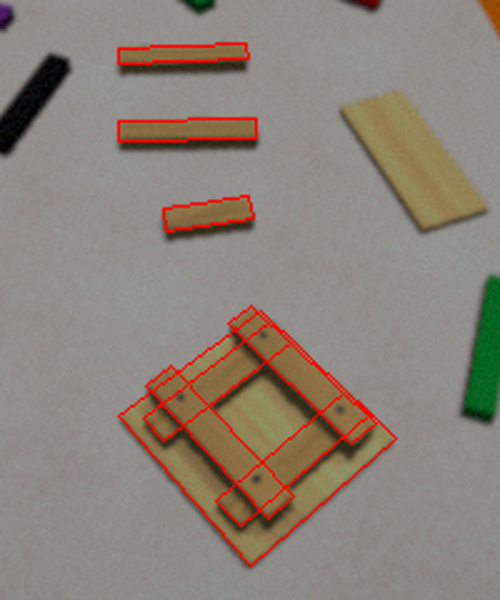

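Overlays fit both views. The slats are at (0.509, 0.180, yaw −0.14) and (0.526, 0.310, yaw −0.11), and the crib is at (0.509, −0.195, yaw 0.53). I'll move above the nearer slat first.

Emit:
step_arm --pt "28 -32 -3" --pt "28 -32 -3" --pt "28 -32 -3" --pt "28 -32 -3" --pt "28 -32 -3" --pt "28 -32 -3" --pt "28 -32 -3" --pt "28 -32 -3" --pt "28 -32 -3" --pt "30 -33 -4" --pt "0 0 0" --pt "0 0 0" --yaw '[0.03,0.03,0.03,0.03,0.03,0.03,0.03,0.03,0.03,0.02,0,0]' --grip 100 --squeeze 40

```text
t: 2.3
eef_pos: [0.5088, 0.1802, 0.2003]
ee_rot: [0.754, 0.657, -0.0, -0.0]
ft_force: [0.3, 0.7, 0.4]
opening: 0.0852
```

Run:
```python
from cell import manip
from fit import *
s=manip.get_state();print(s["t"],s["eef_pos"].round(4),(2*np.arctan2(s["ee_rot"][1],s["ee_rot"][0])).round(3),s["joint_positions"].round(2))
c=manip.get_calibration("wrist");im=manip.snapshot("wrist")
v=im[:,:,::-1].copy()
for p in([.5091,.1796,-.139],[.5255,.3098,-.112]):
    q=proj(c,slat(p)[0][4:]).round().astype(int);cv2.polylines(v,[q.reshape(-1,1,2)],True,(0,0,255),1)
cv2.imwrite("pics/w1.png",v)
for d in manip.cut_out("wrist","slat_a"):
    col=im[d["mask"]].mean(0).round();print(d["conf"],d["rect"],col)
    if d["conf"]>.5:
        for p in([.5091,.1796,-.139],[.5255,.3098,-.112]):
            r=fit(slat,p,[(c,d["mask"].astype(np.float32))]);print(r)
```

```text
2.3 [0.5088 0.1802 0.2003] 1.435 [ 0.12  0.39  1.38  0.    1.37 -1.31]
0.94 [372.4, 1.3, 94.4, 43.7] [26. 25. 26.]
(array([ 0.5091,  0.1796, -0.139 ]), np.float64(1.0))
(array([ 0.5255,  0.3098, -0.112 ]), np.float64(1.0))
0.91 [316.3, 105.3, 26.1, 144.0] [92. 75. 53.]
(array([ 0.5100735 ,  0.17854038, -0.14419343]), np.float64(0.025846898555755615))
(array([ 0.5255,  0.3098, -0.112 ]), np.float64(1.0))
0.87 [517.6, 114.7, 122.4, 106.1] [26. 78. 36.]
(array([ 0.5091,  0.1796, -0.139 ]), np.float64(1.0))
(array([ 0.5255,  0.3098, -0.112 ]), np.float64(1.0))
0.84 [418.5, 103.7, 47.2, 144.8] [96. 80. 58.]
(array([ 0.5091,  0.1796, -0.139 ]), np.float64(1.0))
(array([ 0.52529276,  0.3080486 , -0.12461492]), np.float64(0.03276294469833374))
0.81 [142.2, 371.0, 31.4, 29.0] [18. 72. 30.]
(array([ 0.5091,  0.1796, -0.139 ]), np.float64(1.0))
(array([ 0.5255,  0.3098, -0.112 ]), np.float64(1.0))
```

View pics/w1.png

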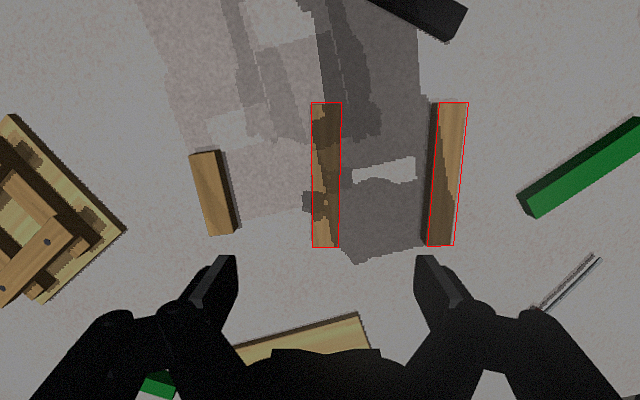

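The wrist view shows the slat at (326,175), matching the fit to about 1 mm. Descending and gripping.

Emit:
step_arm --pt "1 -1 -40" --pt "0 0 -40" --pt "0 0 -40" --pt "0 0 -40" --pt "0 0 -20" --pt "0 0 -10" --pt "0 0 -6" --pt "0 0 0" --yaw '[0,0,0,0,0,0,0,0]'

```text
t: 3.4
eef_pos: [0.5103, 0.1791, 0.0047]
ee_rot: [0.753, 0.658, 0.0, 0.0]
ft_force: [0.5, -0.3, 0.3]
opening: 0.0853
```

Emit:
step_arm --pt "0 0 0" --pt "0 0 0" --pt "0 0 0" --pt "0 0 0" --pt "0 0 0" --pt "0 0 0" --pt "0 0 0" --pt "0 0 0" --yaw '[0,0,0,0,0,0,0,0]' --grip 0 --squeeze 40

```text
t: 4.4
eef_pos: [0.5104, 0.1789, 0.0047]
ee_rot: [0.753, 0.658, 0.0, 0.0]
ft_force: [-0.7, -0.3, 5.7]
opening: 0.0292
```

Emit:
step_arm --pt "0 0 10" --pt "0 0 30" --pt "0 0 40" --pt "0 0 40" --pt "0 0 40" --pt "0 0 0" --yaw '[0,0,0,0,0,0]'

```text
t: 5.15
eef_pos: [0.5112, 0.1791, 0.1674]
ee_rot: [0.753, 0.658, 0.002, 0.002]
ft_force: [1.0, -0.3, -1.0]
opening: 0.0291
```

Run:
```python
from cell import manip
import cv2
for c in["side","wrist"]:
    im=manip.snapshot(c)[:,:,::-1]
    if c=="side": im=cv2.resize(im[60:380,180:530],None,fx=1.8,fy=1.8)
    cv2.imwrite(f"pics/{c}2.png",im)
print(manip.get_state()["opening"],manip.get_state()["ft_force"])
```

```text
0.028946774879499246 [ 0.01812781 -0.07726867 -1.26735468]
```

View pics/side2.png

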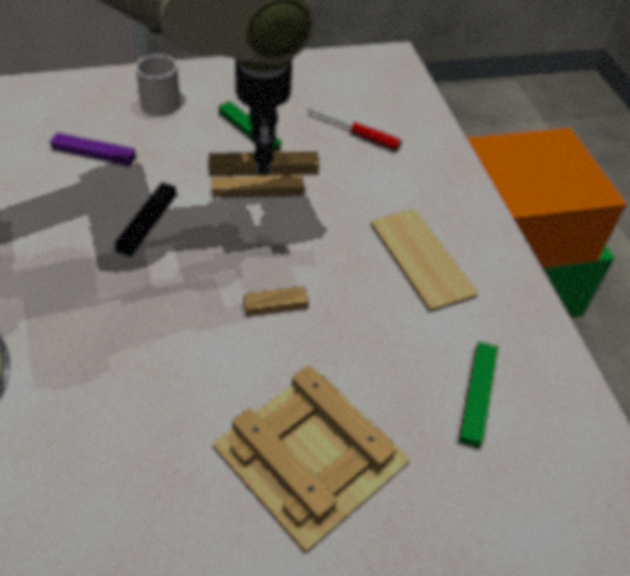

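View pics/wrist2.png

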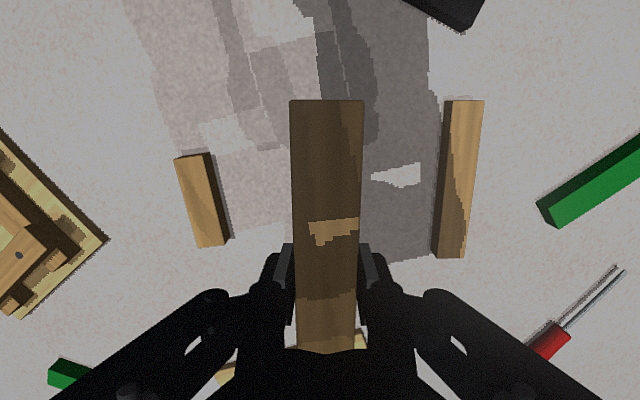

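Slat is held level at the centre of its length. Moving it over the crib, to the −y place at (0.534, −0.238).

Emit:
step_arm --pt "2 -35 0" --pt "2 -35 0" --pt "2 -35 0" --pt "2 -35 0" --pt "2 -35 0" --pt "2 -35 0" --pt "2 -35 0" --pt "2 -35 0" --pt "2 -35 0" --pt "2 -35 0" --pt "2 -35 0" --pt "1 -32 0" --yaw '[0.056,0.056,0.056,0.056,0.056,0.056,0.056,0.056,0.056,0.056,0.056,0.05]'

```text
t: 6.75
eef_pos: [0.5326, -0.239, 0.1626]
ee_rot: [0.497, 0.868, 0.0, -0.002]
ft_force: [-0.3, -0.0, -1.4]
opening: 0.0295
```

Emit:
step_arm --pt "0 0 -20" --pt "0 0 -20" --pt "0 0 -20" --pt "0 0 0" --pt "0 0 0" --yaw '[0,0,0,0,0]'

```text
t: 7.38
eef_pos: [0.5332, -0.2381, 0.1044]
ee_rot: [0.497, 0.868, 0.0, -0.0]
ft_force: [0.3, 0.0, -0.0]
opening: 0.0291
```

Run:
```python
from cell import manip
from h import *
s=manip.get_state();print(s["t"],s["eef_pos"].round(4),(2*np.arctan2(s["ee_rot"][1],s["ee_rot"][0])).round(3),s["joint_positions"].round(2))
for c in["side","wrist"]:
    cal=manip.get_calibration(c)
    im=manip.snapshot(c)[:,:,::-1].copy()
    q=proj(cal,box(.5343,-.2381,.53,.056,.16,.03,.022)[:4]).round().astype(int);cv2.polylines(im,[q.reshape(-1,1,2)],True,(0,0,255),1)
    if c=="side": im=cv2.resize(im[180:380,250:450],None,fx=3,fy=3)
    cv2.imwrite(f"pics/{c}3.png",im)
```

```text
7.375 [ 0.5332 -0.2381  0.1044] 2.101 [-0.62  0.56  1.39  0.    1.2  -2.72]
```

View pics/side3.png

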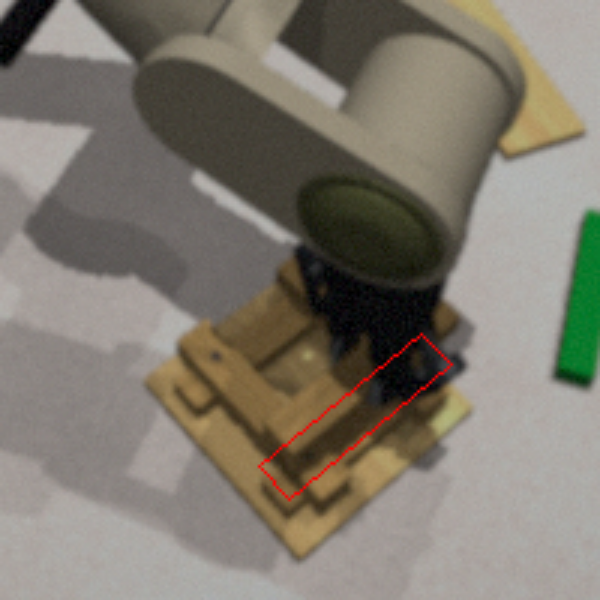

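View pics/wrist3.png

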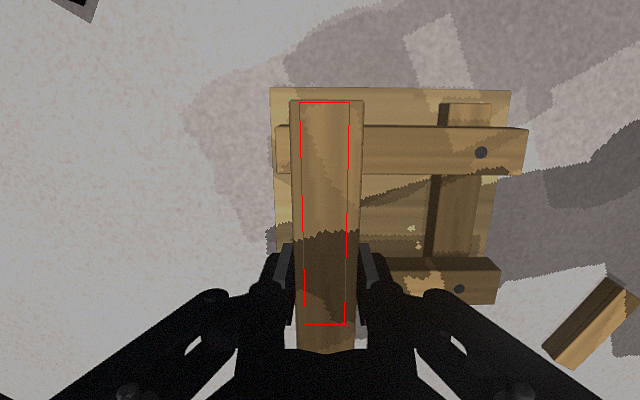

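Slat sits over its place (red target outline matches in the wrist view). Lowering.

Emit:
step_arm --pt "1 0 -15" --pt "0 0 -15" --pt "0 0 -8" --pt "0 0 -3" --pt "0 0 -2" --pt "0 0 0" --pt "0 0 0" --yaw '[0,0,0,0,0,0,0]'

```text
t: 8.35
eef_pos: [0.5343, -0.2382, 0.0616]
ee_rot: [0.497, 0.868, -0.0, 0.0]
ft_force: [-0.2, 0.5, -0.1]
opening: 0.0292
```

Emit:
step_arm --pt "0 0 -1" --pt "0 0 0" --yaw '[0,0]'

```text
t: 8.6
eef_pos: [0.5343, -0.2382, 0.0608]
ee_rot: [0.497, 0.868, -0.0, 0.0]
ft_force: [-0.5, 0.8, 3.2]
opening: 0.029
```

Emit:
step_arm --pt "0 0 0" --pt "0 0 0" --pt "0 0 0" --pt "0 0 0" --pt "0 0 0" --pt "0 0 0" --yaw '[0,0,0,0,0,0]' --grip 100

```text
t: 9.35
eef_pos: [0.5342, -0.2381, 0.0603]
ee_rot: [0.497, 0.868, -0.0, -0.0]
ft_force: [0.7, -0.6, -0.9]
opening: 0.0857
```

Emit:
step_arm --pt "0 0 10" --pt "0 0 20" --pt "0 0 40" --pt "0 0 40" --pt "0 0 30" --yaw '[0,0,0,0,0]'

```text
t: 9.98
eef_pos: [0.5343, -0.2382, 0.203]
ee_rot: [0.497, 0.868, -0.0, 0.001]
ft_force: [-0.1, -0.0, -0.1]
opening: 0.0856
```

Run:
```python
from cell import manip
from fit import *
cal=manip.get_calibration("wrist")
im=manip.snapshot("wrist")
v=im[:,:,::-1].copy()
q=proj(cal,box(.5343,-.2381,.53,.056,.16,.03,.022)[4:]).round().astype(int);cv2.polylines(v,[q.reshape(-1,1,2)],True,(0,0,255),1)
cv2.imwrite("pics/w4.png",v)
```

```text
(no output)
```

View pics/w4.png

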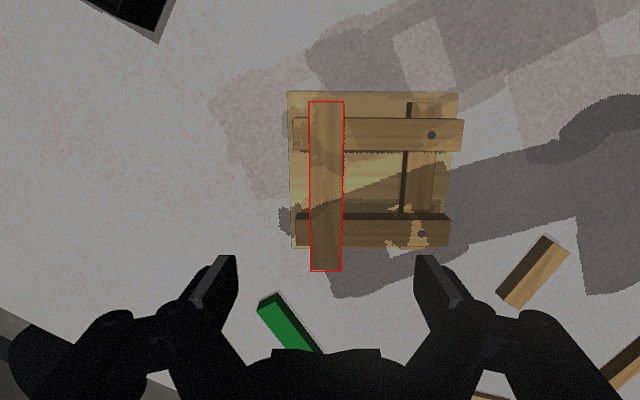

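Emit:
step_arm --pt "-1 46 0" --pt "-1 46 0" --pt "-1 46 0" --pt "-1 46 0" --pt "-1 46 0" --pt "-1 46 0" --pt "-1 46 0" --pt "-1 46 0" --pt "-1 46 0" --pt "0 46 0" --pt "0 46 0" --pt "0 41 0" --yaw '[-0.054,-0.054,-0.054,-0.054,-0.054,-0.054,-0.054,-0.054,-0.054,-0.054,-0.054,-0.056]'

```text
t: 11.52
eef_pos: [0.5249, 0.3106, 0.2009]
ee_rot: [0.749, 0.663, 0.0, 0.0]
ft_force: [-0.5, 0.5, 0.1]
opening: 0.0854
```

Emit:
step_arm --pt "0 0 0" --pt "0 0 0" --yaw '[0,0]'

```text
t: 11.78
eef_pos: [0.5251, 0.3085, 0.2006]
ee_rot: [0.748, 0.664, -0.0, 0.0]
ft_force: [0.6, -0.1, -0.3]
opening: 0.0851
```

Run:
```python
from cell import manip
from fit import *
s=manip.get_state();print(s["t"],s["eef_pos"].round(4),(2*np.arctan2(s["ee_rot"][1],s["ee_rot"][0])).round(3),s["joint_positions"].round(2))
cal=manip.get_calibration("wrist")
im=manip.snapshot("wrist")
p0=[.5253,.309,-.122]
v=im[:,:,::-1].copy()
q=proj(cal,slat(p0)[0][4:]).round().astype(int);cv2.polylines(v,[q.reshape(-1,1,2)],True,(0,0,255),1)
cv2.imwrite("pics/w5.png",v)
for d in manip.cut_out("wrist","slat_a"):
    if sil(cal,slat(p0))[d["mask"]].mean()>.5: print(fit(slat,p0,[(cal,d["mask"].astype(np.float32))]))
```

```text
11.775 [0.5251 0.3085 0.2006] 1.451 [ 0.34  0.51  1.18 -0.    1.46 -1.11]
(array([ 0.52540178,  0.30817996, -0.12142516]), np.float64(0.04200088977813721))
```

View pics/w5.png

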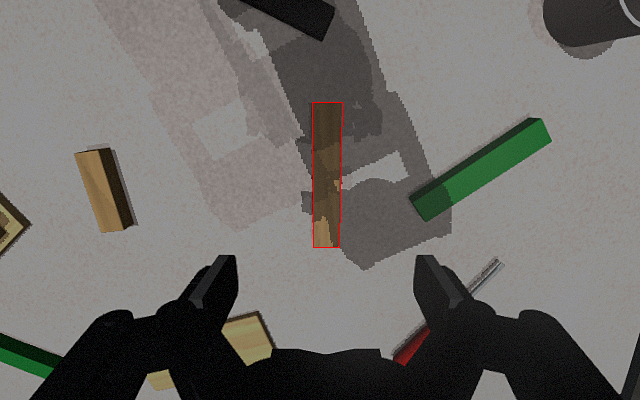

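First slat is exactly on target. The second slat is centred under the tool at (327,175). The green look-alike's nearest corner (410,195) is clear, but I'll narrow the opening a bit anyway.

Emit:
step_arm --pt "0 0 -40" --pt "0 0 -40" --pt "0 0 -40" --pt "0 0 -40" --pt "0 0 -20" --pt "0 0 -10" --pt "0 0 -6" --pt "0 0 0" --yaw '[0,0,0,0,0,0,0,0]' --grip 80

```text
t: 12.88
eef_pos: [0.5255, 0.3087, 0.0047]
ee_rot: [0.748, 0.663, 0.0, 0.0]
ft_force: [-0.0, -0.1, -0.0]
opening: 0.0685
```

Emit:
step_arm --pt "0 0 0" --pt "0 0 0" --pt "0 0 0" --pt "0 0 0" --pt "0 0 0" --pt "0 0 0" --pt "0 0 0" --pt "0 0 0" --yaw '[0,0,0,0,0,0,0,0]' --grip 0

```text
t: 13.88
eef_pos: [0.5255, 0.3091, 0.005]
ee_rot: [0.748, 0.664, 0.001, 0.0]
ft_force: [0.1, 0.6, 5.6]
opening: 0.0284
```

Emit:
step_arm --pt "0 0 10" --pt "0 0 30" --pt "0 0 40" --pt "0 0 40" --pt "0 0 40" --pt "0 0 0" --yaw '[0,0,0,0,0,0]'

```text
t: 14.62
eef_pos: [0.5261, 0.3093, 0.1678]
ee_rot: [0.748, 0.664, 0.003, 0.001]
ft_force: [0.2, -0.2, -0.2]
opening: 0.0296
```

Emit:
step_arm --pt "-4 -38 0" --pt "-4 -38 0" --pt "-4 -38 0" --pt "-4 -38 0" --pt "-4 -38 0" --pt "-4 -38 0" --pt "-3 -38 0" --pt "-3 -38 0" --pt "-3 -38 0" --pt "-3 -38 0" --pt "-3 -38 0" --pt "-3 -42 0" --yaw '[0.054,0.054,0.054,0.054,0.054,0.054,0.054,0.054,0.054,0.054,0.054,0.056]'

```text
t: 16.12
eef_pos: [0.4824, -0.152, 0.1635]
ee_rot: [0.496, 0.868, 0.0, -0.001]
ft_force: [0.2, 0.9, -1.1]
opening: 0.0293
```

Emit:
step_arm --pt "0 0 -20" --pt "0 0 -20" --pt "0 0 -20" --pt "0 0 0" --pt "0 0 0" --yaw '[0,0,0,0,0]'

```text
t: 16.75
eef_pos: [0.4832, -0.1511, 0.1047]
ee_rot: [0.497, 0.868, -0.0, 0.0]
ft_force: [-0.2, -0.1, -0.5]
opening: 0.0292
```

Run:
```python
from cell import manip
from h import *
s=manip.get_state();print(s["t"],s["eef_pos"].round(4),(2*np.arctan2(s["ee_rot"][1],s["ee_rot"][0])).round(3),s["opening"],s["joint_positions"].round(2))
for c in["wrist"]:
    cal=manip.get_calibration(c)
    im=manip.snapshot(c)[:,:,::-1].copy()
    q=proj(cal,box(.4837,-.1519,.53,.056,.16,.03,.022)[:4]).round().astype(int);cv2.polylines(im,[q.reshape(-1,1,2)],True,(0,0,255),1)
    cv2.imwrite(f"pics/{c}6.png",im)
```

```text
16.75 [ 0.4832 -0.1511  0.1047] 2.101 0.029179228554449536 [-0.54  0.44  1.61 -0.    1.09 -2.64]
```

View pics/wrist6.png

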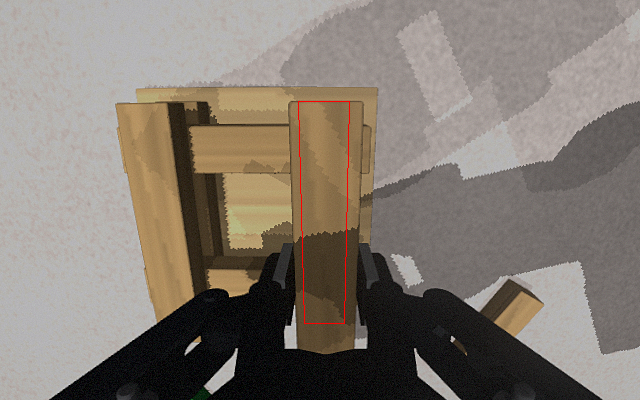

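Aligned over the second place, with the first slat well clear to the left (150,190). Lowering, releasing and retreating.

Emit:
step_arm --pt "1 -1 -15" --pt "0 0 -15" --pt "0 0 -8" --pt "0 0 -3" --pt "0 0 -2" --pt "0 0 -1" --pt "0 0 0" --pt "0 0 0" --yaw '[0,0,0,0,0,0,0,0]'

```text
t: 17.8
eef_pos: [0.4843, -0.1522, 0.061]
ee_rot: [0.497, 0.868, -0.0, 0.0]
ft_force: [-1.4, 1.5, 4.8]
opening: 0.0291
```

Emit:
step_arm --pt "0 0 0" --pt "0 0 0" --pt "0 0 0" --pt "0 0 0" --pt "0 0 0" --pt "0 0 0" --yaw '[0,0,0,0,0,0]' --grip 90

```text
t: 18.55
eef_pos: [0.4842, -0.1521, 0.0603]
ee_rot: [0.497, 0.868, 0.0, 0.0]
ft_force: [-0.1, -0.3, -0.2]
opening: 0.0767
```

Emit:
step_arm --pt "0 0 10" --pt "0 0 20" --pt "0 0 40" --pt "0 0 40" --pt "0 0 40" --pt "-10 40 20" --pt "-10 45 0" --pt "-10 45 0" --pt "-10 45 0" --pt "0 45 0" --pt "0 45 0" --pt "0 0 0" --yaw '[0,0,0,0,0,-0.05,-0.05,-0.05,-0.05,-0.05,-0.05,0]'

```text
t: 20.05
eef_pos: [0.4437, 0.1151, 0.231]
ee_rot: [0.62, 0.785, 0.0, 0.0]
ft_force: [0.4, -0.4, 0.3]
opening: 0.0771
```

Run:
```python
from cell import manip
from fit import *
C={c:manip.get_calibration(c) for c in("top","side")}
I={c:manip.snapshot(c) for c in C}
T={"P-":[.5343,-.2381,.53,.056],"P+":[.4837,-.1519,.53,.056]}
for c in C:
    v=I[c][:,:,::-1].copy()
    for n,p in T.items():
        q=proj(C[c],slat(p)[0][4:]).round().astype(int);cv2.polylines(v,[q.reshape(-1,1,2)],True,(0,0,255),1)
    v=v[140:280,290:490] if c=="top" else v[180:380,250:450]
    cv2.imwrite(f"pics/{c}7.png",cv2.resize(v,None,fx=3,fy=3,interpolation=2))
obs={n:[] for n in T}
for c in C:
    for d in manip.cut_out(c,"slat_a"):
        for n,p in T.items():
            f=sil(C[c],slat(p))[d["mask"]].mean()
            if f>.6: obs[n].append((C[c],d["mask"].astype(np.float32)));print(c,n,d["conf"],round(float(f),2))
for n,p in T.items():
    for o in ([obs[n]]+[[x] for x in obs[n]] if obs[n] else []):
        print(n,fit(lambda q:slat([*q[:3],.056]),p[:3],o))
s=manip.get_state();print(s["t"],s["eef_pos"])
```

```text
top P- 0.91 0.93
top P+ 0.79 0.98
side P+ 0.87 0.98
side P- 0.68 0.95
P- (array([ 0.53337847, -0.23681009,  0.52896926]), np.float64(0.06590664386749268))
P- (array([ 0.53218484, -0.23655982,  0.52092295]), np.float64(0.05259966850280762))
P- (array([ 0.53556421, -0.23583545,  0.53598943]), np.float64(0.050012171268463135))
P+ (array([ 0.48433853, -0.1504948 ,  0.53372127]), np.float64(0.08464261889457703))
P+ (array([ 0.48312026, -0.15083878,  0.54004663]), np.float64(0.07530832290649414))
P+ (array([ 0.486872  , -0.14859015,  0.51568029]), np.float64(0.07929104566574097))
20.25 [0.44422805 0.11212588 0.23059893]
```

View pics/top7.png

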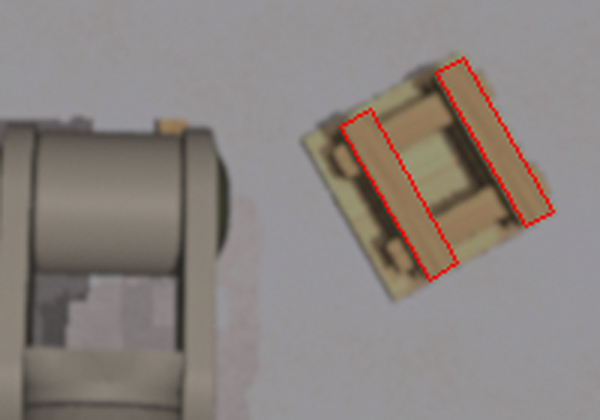

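View pics/side7.png

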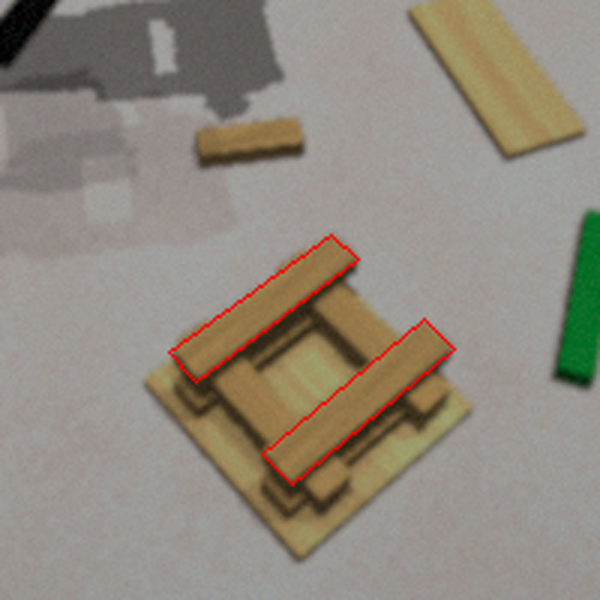

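Both slats lie within about 3 mm of their targets in both views, and the offcut is where it was. Handing in.

```bash
python3 -c "
from cell import manip
print(manip.hand_in())"
```

```text
the job is handed in; nothing more can be done
None
```

I laid both full-length wooden slats flat across the crib's upper pair, one above each bottom slat. I then moved the gripper well clear and handed in at about 20 s of the 56 s allowed; `hand_in()` gives no verdict.

- **Position:** In the final top and side pictures, fits to both views together put each slat within about 2 mm and 0.01 rad of its target. The single-view fits differ by up to about 5 mm and 0.015 rad. The allowance is 15 mm sideways and 20 mm lengthways.
- **Height and tilt:** I did not measure these separately. The slats' outlines match the model resting at 56 mm in both views. Contact came at a tool height of 61 mm, where that model predicts it.
- **Force:** The readings at the end of each move never went above about 6 N.
- **Offcut and look-alikes:** I never touched the offcut or the coloured look-alikes. In the last side picture the offcut looks to be where it started, though I did not fit its position again.

No check failed.

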